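Load the drilling slide and hold it at its click stop

ROBOT

A 6-joint arm with a two-finger parallel gripper is mounted at the origin on a cart in front of the work surface, level with it; the furniture and walls round the work are solid. World frame = base frame: x ahead of the robot, y to its left, z up, the work surface at z = 0. Lengths are in m, angles in degrees, forces in N, time in s.
With the tool pointing down it reaches from about 0.4 to 0.825 m from the base axis. Payload 7 kg.
Tool frame: the origin (TCP) lies on the centre line of the jaws, within the pads' length; the fingertips stand 14 mm ahead of it and the grasp point (between the pads) lies 5 mm behind it; z points along the fingers, y is the line along which they close (so a half turn about z gives the same grasp; the last joint's range is limited). The gripper opens to 88 mm and grips with 3 to 60 N. Pads are 19 mm wide; open, the fingers measure 130 mm over their backs; the gripper's body (78 mm by 193 mm) begins 47 mm behind the grasp point.
Start: joints at [-59.582, 20.546, 0.682, 0, -70.136, -16.507], TCP at [0.162, -0.655, 0.241] pointing down, gripper open.
Joint ranges: [-176.03, 176.03], [-82.01, 121.73], [-58.28, 71.71], [-173.87, 95.51], [-174.79, -0.11], [-173.66, 173.66]. Speed limits (degrees/s): [136.94, 136.94, 172.46, 180, 180, 180].

INTERFACE

Orientations are given as [roll, pitch, yaw] about the fixed x, y, z axes, in that order (R = Rz(yaw) Ry(pitch) Rx(roll)).
In Python, from plant import r gives the robot as it stands.
- The arm moves only by the tool send_rows, never from a script. Its argument "steps" is a list of rows, each an object with "dp": the shift along the tool's x, y, z in mm, a list of three; "roll": the turn about the tool's z in rad; "jaw": the opening in per cent of the stroke, from 0 (shut) to 100 (fully open). In form: [{"dp": [tx, ty, tz], "roll": roll, "jaw": jaw}, ...]. A call has 1 to 5 rows; each row is the pose to reach, as a shift and turn from the pose commanded when the call began, along the tool's axes at that moment; what a row does not reach only later rows make up. A row lasts 1/8 s, in which the tool goes at most 62.5 mm and 10.7 degrees, less where a joint would pass 70% of its speed; a pose out of reach is approached as far as the arm can. A call with a gripper value outside its range is refused whole. The fingers move at their own pace and stop on an object; "newtons" is the grip in N (left out, the last holds). Time passes only in rows, so rows that repeat a pose let the fingers close. It gives the time, the measured TCP pose, the force, the opening and the grip force at its end, in the units of the state.
- r.get_state(): the state, without advancing time (a new reading comes with each control period).
- r.capture(name): name is "scene" or "side" or "wrist"; returns a dict with "image" (420x560x3 uint8, blue, green, red), "K" (3x3 intrinsics, pixels), "rvec" (rotation vector, rad) and "tvec" (3), from world to camera coordinates, as OpenCV has them. Camera axes: x right, y down, z forward; pixel columns grow to the right and rows downward; lengths in m; the calibration is good to about 2 mm. A picture is of the moment at which its call begins. There is no depth.
- r.close_job(): hands the job in; it is judged then, once.
The state is a dict: "time_s": time; "joints": joint angles; "qd": joint speeds; "joint_torque": joint torques, N m; "tcp_pos": TCP position; "eef_rot": TCP orientation; "contact_force": force on the tool from outside, world axes, zero at the start; "moment": the same for the moment, N m; "gripper_width": finger opening in m; "gripper_force": force on a finger pad.
Only numpy, scipy, OpenCV 4.12 (cv2) and the standard library are available. Lean on these libraries where they do the work, as an engineer would, in place of code of your own. Each camera call takes 0.05 s, during which the arm holds its last target. There are 200 camera calls.

TASK

Put the tall limewood block into the pocket of the sliding carriage, flat on the pocket's floor, and let go of it. Then grip the carriage by its black fin and slide it toward the drill guide until you feel the spring ball click into its notch, which brings the block under the guide's bush. Finish still gripping the fin with the ball in the notch: do not let go, and leave the other things on the table where they are.

Things in the scene. Friction and masses are not known exactly. Their poses are not given: they have to be found in the camera images.
- lime_block: Plain pale limewood block to be drilled, 38 x 62 x 36 mm (own x, y, z), loose on the table right of the slide. Origin: centre of its underside. It goes into the pocket with its long (y) side along the rail, either way round.
- lime_slab: Thinner limewood slab, 45 x 60 x 16 mm, loose near the block; NOT the one to load, leave it. Origin: centre of its underside.
- model_stand: Small wooden stand with a peg, 62 x 75 x 45 mm, bystander. Origin: centre of its underside.
- strop_tan: Brown leather strop block, 46 x 132 x 20 mm, bystander left of the slide. Origin: centre of its underside.
- slide_base: Fixed plywood board with the rail on it. Origin: under the rail's middle line and middle of its length, on the table. Own y runs along the rail, the way the carriage slides toward its notch; own z up. Board 140 mm wide (own x -50 to +90 mm) and 400 mm long, 12 mm thick; rail bars on it reach z = 34 mm, end blocks z = 40 mm.
- carriage (a joint): Carriage travel (m), 0 at the limit at own -y, growing toward the drill guide, limit 0.165; begins at 0 to 0.025. Friction about 1 N; stays where left. Within 6 mm of the notch (0.11 to 0.155 along) the spring ball pulls the carriage to the notch's centre, by up to about 6 N; about 14 N pushes it out. It runs freely from start to notch; the limit is 10 mm or more past the notch.
- pocket (a point): Centre of the pocket's floor on the carriage, 46 mm above the table; axes as slide_base (y along the rail). The pocket is 44 x 68 mm inside (own x, y), its walls 5 mm thick and 10 mm high, open above.
- grip_fin: Black upright fin on the carriage, behind the pocket (80 mm from the pocket's centre toward own -y). 12 mm thick (own x), 34 mm long (own y, along the rail), 50 mm tall; a flange 24 x 40 mm, 4 mm high is at its foot. Origin: centre of its foot, 46 mm above the table; top at 96 mm. Grip it across its thickness.
- bush_axis (a point): Point on the drill bush's axis at the height of the pocket's floor (46 mm above the table), axes as slide_base; fixed. With the ball in the notch, the pocket's centre is here.
- drill_guide: Dark post beside the rail (own x +53 to +80 mm) with an arm 30 mm wide along the rail reaching over it, and a brass bush; fixed. Origin: on the table under the bush, axes as slide_base. Bush's underside 94 mm, arm's top 114 mm (bush 117 mm) above the table; a seated block (top at 82 mm) passes under it.
Things that resemble listed ones, but are neither listed nor needed, are in the scene too. Leave any orange or turquoise look-alike of the lime_block alone.

How it is judged:
By the outcome, as a careful person would: the job done as asked, in the order asked, and still so for the second after the job is handed in, while the arm keeps its last pose, push and grip.
It also fails if it takes over 48 s, if anything falls off the work surface, if the arm or the gripper's body presses on something with over 40 N, if the wrist force passes 120 N, or if a joint passes its speed limit or range.

## Working session

There is one attempt and no reset: what is moved stays moved. The work goes in short steps, Python scripts to look and compute and a tool call to move; the robot and the scene stay as the last step left them, time stands still between calls to the robot, and variables do not carry over. Pictures are saved under pics/ and viewed, at most 13 in all, crops included, and the job is handed in when it is done.

Besides the shell and the picture viewer there is one more tool, called after "Call:" as name([rows], argument=value, ...), one row to a line, values as JSON. send_rows: Moves the arm, as the interface text tells. Its arguments: {"type":"object","properties":{"steps":{"type":"array","items":{"type":"object","properties":{"dp":{"type":"array","items":{"type":"number"}},"roll":{"type":"number"},"jaw":{"type":"number"}}}},"newtons":{"type":"number"}},"required":["steps"]}

```bash
mkdir -p pics; python3 - <<'E'
from plant import r
import cv2,pickle
d={}
for n in ("scene","side","wrist"):
    c=r.capture(n); d[n]=c; cv2.imwrite(f"pics/{n}0.png",c["image"])
pickle.dump(d,open("c0.pkl","wb"))
s=r.get_state(); print({k:s[k] for k in("time_s","tcp_pos","eef_rot","gripper_width","contact_force")})
E
```

```text
{'time_s': 0.15, 'tcp_pos': array([ 0.1621824 , -0.65488257,  0.23983922]), 'eef_rot': array([ 1.79928694e+02, -8.18350588e-03, -1.66091539e+02]), 'gripper_width': 0.08776030235458145, 'contact_force': array([ 0.44737178, -0.47102288,  0.53542635])}
```

View pics/scene0.png

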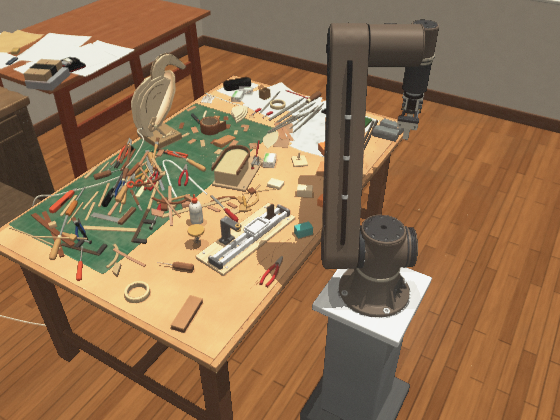

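View pics/side0.png

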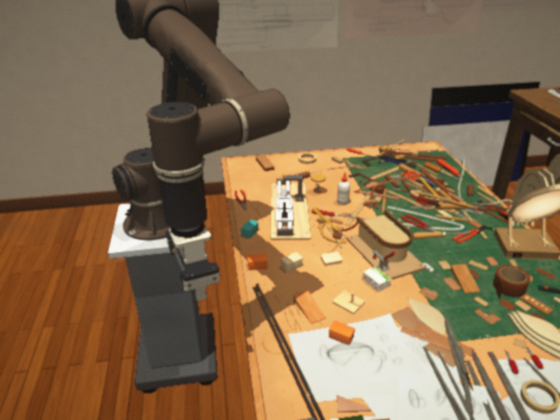

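The scene view shows the slide at about (245,238), with the pale block near (304,190), a slab near (275,183) and the teal decoy at (303,229). In the side view the slide is at (290,208), with a pale block at (291,261), a slab at (331,258) and orange ones at (257,262) and (342,332). I'll enlarge both.

```bash
python3 - <<'E'
import cv2,pickle,numpy as np
d=pickle.load(open("c0.pkl","rb"))
a=d["scene"]["image"][150:290,180:330]; b=d["side"]["image"][160:300,220:370]
R=lambda x:cv2.resize(x,None,fx=5.33,fy=5.33,interpolation=cv2.INTER_CUBIC)[:600,:800]
cv2.imwrite("pics/a.png",cv2.resize(a,None,fx=4,fy=4,interpolation=cv2.INTER_CUBIC));cv2.imwrite("pics/b.png",cv2.resize(b,None,fx=4,fy=4,interpolation=cv2.INTER_CUBIC))
for n in d: 
  c=d[n];Rm=cv2.Rodrigues(np.array(c["rvec"]))[0];print(n,c["K"][0],(-Rm.T@np.ravel(c["tvec"])).round(3),Rm[2].round(2))
E
```

```text
scene [535.04032404   0.         277.55733328] [-0.359  1.217  1.343] [ 0.4  -0.67 -0.63]
side [481.76800291   0.         283.89259265] [ 0.227 -1.566  0.99 ] [ 0.14  0.83 -0.53]
wrist [333.80920454   0.         284.22410023] [ 0.087 -0.674  0.383] [ 0.28  0.07 -0.96]
```

View pics/a.png

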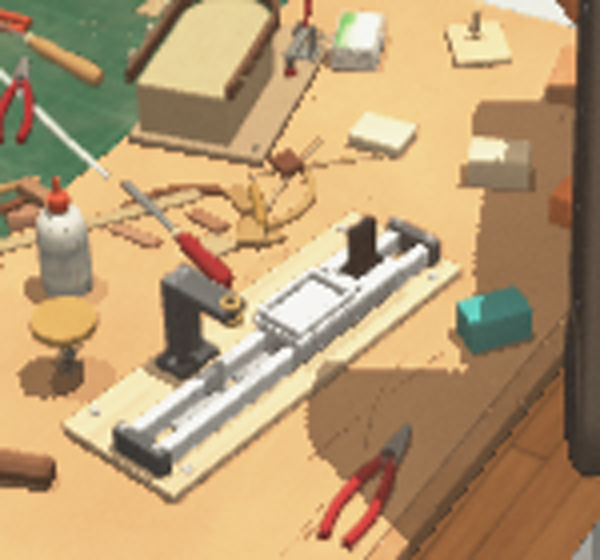

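View pics/b.png

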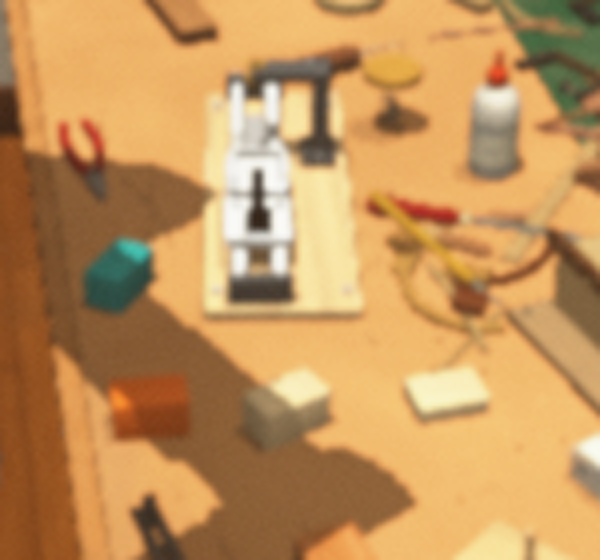

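The only pale block of full height is at scene (304,190), which matches side (291,262). The flatter one at scene (275,183) and side (331,258) is the slab. The teal block at scene (303,229) and the orange ones at side (257,262) and (342,332) are decoys. Next I fit rough poses.

```bash
cat > h.py <<'E'
import cv2,numpy as np,pickle
from scipy.optimize import least_squares
def proj(c,P):
    return cv2.projectPoints(np.array(P,float).reshape(-1,1,3),np.array(c["rvec"],float),np.array(c["tvec"],float),np.array(c["K"]),None)[0].reshape(-1,2)
def ray(c,uv,z):
    R=cv2.Rodrigues(np.array(c["rvec"],float))[0];t=np.ravel(c["tvec"]);o=-R.T@t
    d=R.T@np.linalg.solve(np.array(c["K"]),[uv[0],uv[1],1]);return o+d*(z-o[2])/d[2]
def W(p,P):
    P=np.array(P,float);a=p[2];R=np.array([[np.cos(a),-np.sin(a)],[np.sin(a),np.cos(a)]])
    return np.c_[P[:,:2]@R.T+p[:2],P[:,2]]
def fit(obs,p0):  # obs: list of (cam, local pts, uv)
    f=lambda p:np.concatenate([(proj(c,W(p,P))-np.array(uv)).ravel() for c,P,uv in obs])
    s=least_squares(f,p0);return s.x,f(s.x).reshape(-1,2)
E
python3 - <<'E'
from h import *
d=pickle.load(open("c0.pkl","rb"));S,D=d["scene"],d["side"]
A=lambda l:[(180+u/4,150+v/4) for u,v in l]
B=lambda l:[(220+u/4,160+v/4) for u,v in l]
p,e=fit([(S,[[.09,.2,.012],[-.05,.2,.012],[-.05,-.2,.012]],A([(65,428),(172,495),(462,268)])),
 (D,[[-.05,-.2,.012],[.09,-.2,.012]],B([(205,308),(362,308)]))],[.45,-.3,0])
print(p,np.degrees(p[2]),e.round(1).tolist())
print("fin",ray(S,A([(362,218)])[0],.096),ray(D,B([(258,172)])[0],.096))
print("block top", [ray(D,B([q])[0],.036).round(3) for q in [(245,398),(300,368),(330,390),(275,413)]])
print("block top S", [ray(S,A([q])[0],.036).round(3) for q in [(500,150)]])
print("pocket", [ray(S,A([q])[0],.056).round(3) for q in [(258,315),(295,335),(352,292),(312,270)]])
E
```

```text
[ 0.48858693  0.00095052 -0.14748804] -8.450442299837675 [[-0.8, -0.8], [0.8, 0.4], [-0.2, -0.4], [-0.5, 0.0], [0.0, -0.6]]
fin [ 0.4761565  -0.11509538  0.096     ] [ 0.47312733 -0.10665406  0.096     ]
block top [array([ 0.42 , -0.353,  0.036]), array([ 0.471, -0.321,  0.036]), array([ 0.49 , -0.354,  0.036]), array([ 0.441, -0.376,  0.036])]
block top S [array([ 0.454, -0.347,  0.036])]
pocket [array([0.51 , 0.013, 0.056]), array([0.466, 0.019, 0.056]), array([ 0.453, -0.059,  0.056]), array([ 0.502, -0.067,  0.056])]
```

View pics/wrist0.png

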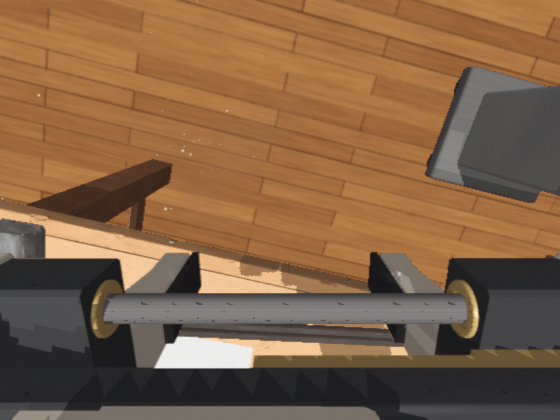

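```bash
cat >> h.py <<'E'
def delta(s,tgt,yaw):
    y0=np.radians(s["eef_rot"][2]);d=np.array(tgt)-s["tcp_pos"]
    x=np.array([np.cos(y0),np.sin(y0),0]);y=np.array([np.sin(y0),-np.cos(y0),0])
    dy=(yaw-s["eef_rot"][2]+180)%360-180
    return (1000*np.array([d@x,d@y,-d[2]])).round(1),round(-np.radians(dy),4)
E
python3 - <<'E'
from h import *;from plant import r
print(delta(r.get_state(),[.455,-.35,.20],-152))
E
```

```text
(array([-357.5,  225.6,   39.8]), np.float64(-0.2459))
```

Call:
send_rows([
  {"dp": [-50, 32, 5], "roll": -0.05, "jaw": 100},
  {"dp": [-100, 64, 10], "roll": -0.1, "jaw": 100},
  {"dp": [-150, 96, 15], "roll": -0.15, "jaw": 100},
  {"dp": [-200, 128, 20], "roll": -0.2, "jaw": 100},
  {"dp": [-250, 160, 25], "roll": -0.246, "jaw": 100},
])

```text
time_s: 0.78
tcp_pos: [0.3675, -0.4382, 0.2154]
eef_rot: [-180.0, 0.0, -151.9]
contact_force: [0.8, -1.0, 0.1]
gripper_width: 0.0877
gripper_force: 0.0
```

```bash
python3 - <<'E'
from h import *;from plant import r
print(delta(r.get_state(),[.455,-.35,.20],-152))
E
```

```text
(array([-118.8,   36.6,   15.4]), np.float64(0.0017))
```

Call:
send_rows([
  {"dp": [-50, 15, 6], "roll": 0, "jaw": 100},
  {"dp": [-100, 30, 12], "roll": 0, "jaw": 100},
  {"dp": [-118, 36, 15], "roll": 0, "jaw": 100},
  {"dp": [-118, 36, 15], "roll": 0, "jaw": 100},
  {"dp": [-118, 36, 15], "roll": 0, "jaw": 100},
])

```text
time_s: 1.4
tcp_pos: [0.4532, -0.353, 0.2005]
eef_rot: [180.0, -0.0, -152.0]
contact_force: [-0.1, -0.3, -0.4]
gripper_width: 0.0875
gripper_force: 0.0
```

```bash
python3 - <<'E'
from h import *;from plant import r
c=r.capture("wrist");pickle.dump(c,open("c1.pkl","wb"));cv2.imwrite("pics/w1.png",cv2.resize(c["image"],(800,600),interpolation=cv2.INTER_CUBIC))
s=r.get_state();print(s["tcp_pos"],s["eef_rot"],s["time_s"])
E
```

```text
[ 0.45306871 -0.35328608  0.2006562 ] [-1.79999069e+02 -4.61983898e-03 -1.52050923e+02] 1.45
```

View pics/w1.png

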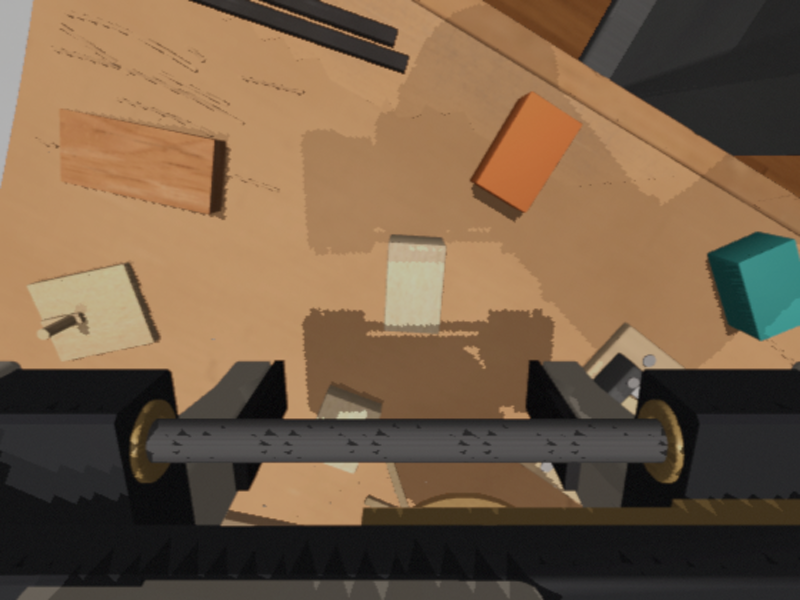

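Block is at about (415,285) in this view, centred between the fingers, and the slab is at (350,425). Orange and teal decoys lie at (527,150) and (760,285). I'll confirm the block in an enlarged crop.

```bash
python3 - <<'E'
from h import *
c=pickle.load(open("c1.pkl","rb"));cv2.imwrite("pics/w1c.png",cv2.resize(c["image"][155:245,235:345],None,fx=6,fy=6,interpolation=cv2.INTER_CUBIC))
E
```

```text
(no output)
```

View pics/w1c.png

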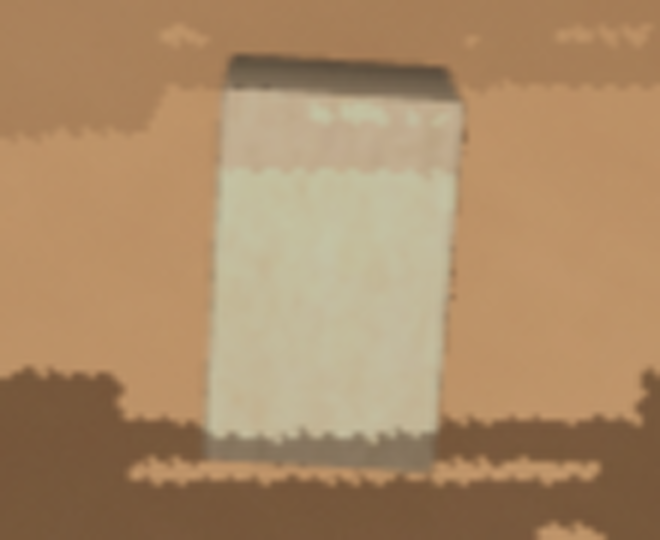

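The crop confirms a pale, full-height block with its top corners at crop (225,88), (462,100), (436,470) and (206,461).

```bash
python3 - <<'E'
from h import *;from plant import r
c=pickle.load(open("c1.pkl","rb"))
uv=[(235+(u+.5)/6-.5,155+(v+.5)/6-.5) for u,v in [(225,88),(462,100),(436,470),(206,461),(232,55),(448,68)]]
# image up=tool+x (yaw -152); image right?
pts=[ray(c,q,.036) for q in uv[:4]]+[ray(c,q,0) for q in uv[4:]]
print(np.array(pts).round(4))
l,w=.031,.019
P=[[-w,-l,.036],[w,-l,.036],[w,l,.036],[-w,l,.036],[-w,-l,0],[w,-l,0]]
for a in(-62,118):
  p,e=fit([(c,P,uv)],[.455,-.35,np.radians(a)]);print(p,np.degrees(p[2]),e.round(1).tolist())
print(delta(r.get_state(),[.478,-.06,.25],-98.5))
E
```

```text
[[ 0.4351 -0.3759  0.036 ]
 [ 0.4195 -0.3427  0.036 ]
 [ 0.4747 -0.3165  0.036 ]
 [ 0.491  -0.3505  0.036 ]
 [ 0.4354 -0.3759  0.    ]
 [ 0.4199 -0.342   0.    ]]
[ 0.45595997 -0.34600442 -1.15139538] -65.9700958619405 [[40.6, 3.0], [-39.7, -1.8], [-39.1, -0.8], [37.9, 3.3], [36.6, 2.5], [-36.1, -2.2]]
[ 0.45596075 -0.34600617  5.13158116] 294.01794257272473 [[40.6, 3.1], [-39.7, -1.8], [-39.1, -0.8], [37.8, 3.3], [36.6, 2.5], [-36.1, -2.2]]
(array([-159.5,  247.4,  -49.3]), np.float64(-0.9346))
```

Call:
send_rows([
  {"dp": [-26, 41, -10], "roll": -0.17, "jaw": 100},
  {"dp": [-53, 82, -20], "roll": -0.34, "jaw": 100},
  {"dp": [-80, 123, -30], "roll": -0.51, "jaw": 100},
  {"dp": [-106, 165, -40], "roll": -0.68, "jaw": 100},
  {"dp": [-133, 206, -49], "roll": -0.85, "jaw": 100},
])

```text
time_s: 2.08
tcp_pos: [0.4741, -0.1079, 0.2504]
eef_rot: [-179.9, 0.0, -103.1]
contact_force: [1.4, -0.1, -0.4]
gripper_width: 0.0878
gripper_force: 0.0
```

```bash
python3 - <<'E'
from h import *;from plant import r
print(delta(r.get_state(),[.478,-.06,.25],-98.5))
E
```

```text
(array([-47.5,   7. ,   0.4]), np.float64(-0.08))
```

Call:
send_rows([
  {"dp": [-47, 7, 0], "roll": -0.08, "jaw": 100},
  {"dp": [-47, 7, 0], "roll": -0.08, "jaw": 100},
  {"dp": [-47, 7, 0], "roll": -0.08, "jaw": 100},
])

```text
time_s: 2.45
tcp_pos: [0.4782, -0.0616, 0.2497]
eef_rot: [-180.0, -0.0, -98.8]
contact_force: [0.5, 0.3, 0.4]
gripper_width: 0.0878
gripper_force: 0.0
```

```bash
python3 - <<'E'
from h import *;from plant import r
c=r.capture("wrist");pickle.dump(c,open("c2.pkl","wb"));cv2.imwrite("pics/w2.png",cv2.resize(c["image"][20:290,120:440],None,fx=2.5,fy=2.5,interpolation=cv2.INTER_CUBIC)[:600])
s=r.get_state();print(s["tcp_pos"],s["eef_rot"],s["time_s"])
E
```

```text
[ 0.47817368 -0.06196148  0.24961365] [ 1.79999556e+02 -6.60609811e-03 -9.88112239e+01] 2.5
```

View pics/w2.png

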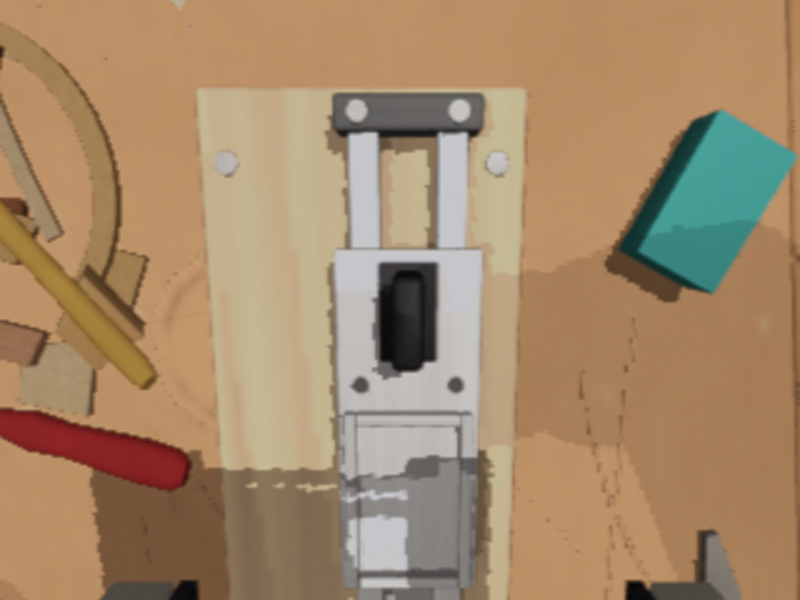

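The picture shows the board end corners at (198,88) and (525,88). The fin top is centred at (407,320). The pocket's outer rim runs from (343,412) to (474,412) and down to row 587.

```bash
python3 - <<'E'
from h import *
c=pickle.load(open("c2.pkl","rb"))
q=lambda l:[(120+(u+.5)/2.5-.5,20+(v+.5)/2.5-.5) for u,v in l]
p,e=fit([(c,[[.09,-.2,.012],[-.05,-.2,.012]],q([(198,88),(526,88)]))],[.488,0,-.147]);print(p,np.degrees(p[2]),e.round(1).tolist())
# end block top z=.040 corners, pocket & fin
def show(n,l,z): print(n,np.array([ray(c,u,z) for u in q(l)]).round(4)[:,:2].tolist())
show("rim",[(342,412),(475,412),(472,587),(342,587)],.056)
show("inner rim",[(357,414),(462,414),(462,577),(357,577)],.056)
show("fin",[(407.5,271),(407.5,370),(391,320),(424,320)],.096)
show("flange",[(379,263),(436,263)],.05)
show("endblk",[(334,94),(484,94)],.04)
show("railL/R outer",[(348,240),(467,240)],.034)
show("plate",[(334,250),(482,250)],.046)
E
```

```text
[ 0.48940131  0.00237856 -0.15247541] -8.73619742991235 [[-1.5, 0.1], [1.5, 0.1]]
rim [[0.5061, -0.0726], [0.452, -0.0643], [0.4635, 0.013], [0.5199, 0.0044]]
inner rim [[0.5002, -0.0709], [0.4574, -0.0643], [0.4672, 0.0077], [0.5126, 0.0007]]
fin [[0.4704, -0.126], [0.4756, -0.092], [0.4787, -0.1103], [0.4672, -0.1086]]
flange [[0.4817, -0.1287], [0.4592, -0.1253]]
endblk [[0.489, -0.1936], [0.4315, -0.1848]]
railL/R outer [[0.4935, -0.1392], [0.4449, -0.1318]]
plate [[0.4988, -0.1363], [0.4402, -0.1273]]
```

```bash
python3 - <<'E'
from h import *;from plant import r
print(delta(r.get_state(),[.455,-.3464,.12],-155))
E
```

```text
(array([284.6, -20.7, 129.6]), np.float64(0.9807))
```

Call:
send_rows([
  {"dp": [48, -4, 10], "roll": 0.17, "jaw": 100},
  {"dp": [96, -8, 20], "roll": 0.34, "jaw": 100},
  {"dp": [144, -12, 40], "roll": 0.51, "jaw": 100},
  {"dp": [195, -15, 70], "roll": 0.68, "jaw": 100},
  {"dp": [245, -18, 100], "roll": 0.85, "jaw": 100},
])

```text
time_s: 3.12
tcp_pos: [0.458, -0.309, 0.1488]
eef_rot: [-180.0, 0.0, -147.9]
contact_force: [0.6, 0.7, 0.1]
gripper_width: 0.0874
gripper_force: 0.0
```

```bash
python3 - <<'E'
from h import *;from plant import r
print(delta(r.get_state(),[.455,-.3464,.1],-155))
E
```

```text
(array([ 22.4, -30.1,  48.8]), np.float64(0.1242))
```

Call:
send_rows([
  {"dp": [22, -30, 48], "roll": 0.124, "jaw": 100},
  {"dp": [22, -30, 48], "roll": 0.124, "jaw": 100},
  {"dp": [22, -30, 48], "roll": 0.124, "jaw": 100},
])

```text
time_s: 3.5
tcp_pos: [0.4561, -0.3441, 0.1016]
eef_rot: [180.0, -0.0, -154.6]
contact_force: [0.2, -1.6, 1.1]
gripper_width: 0.0877
gripper_force: 0.0
```

```bash
python3 - <<'E'
from h import *;from plant import r
s=r.get_state();print(s["eef_rot"],delta(s,[.455,-.3464,.027],-155))
E
```

```text
[ 1.79995063e+02 -3.38955074e-02 -1.54590174e+02] (array([ 2. , -1.6, 74.6]), np.float64(0.0072))
```

Call:
send_rows([
  {"dp": [2, -1.5, 30], "roll": 0.007, "jaw": 100},
  {"dp": [2, -1.5, 55], "roll": 0.007, "jaw": 100},
  {"dp": [2, -1.5, 74], "roll": 0.007, "jaw": 100},
  {"dp": [2, -1.5, 74], "roll": 0.007, "jaw": 100},
  {"dp": [2, -1.5, 74], "roll": 0.007, "jaw": 100},
], newtons=25)

```text
time_s: 4.12
tcp_pos: [0.4568, -0.3452, 0.0294]
eef_rot: [-179.9, 0.1, -154.8]
contact_force: [-0.1, 0.1, 1.0]
gripper_width: 0.0878
gripper_force: 0.0
```

Call:
send_rows([
  {"dp": [0, 0, 0], "roll": 0, "jaw": 60},
  {"dp": [0, 0, 0], "roll": 0, "jaw": 45},
  {"dp": [0, 0, 0], "roll": 0, "jaw": 30},
  {"dp": [0, 0, 0], "roll": 0, "jaw": 30},
  {"dp": [0, 0, 0], "roll": 0, "jaw": 30},
], newtons=25)

```text
time_s: 4.75
tcp_pos: [0.4555, -0.3452, 0.0275]
eef_rot: [180.0, -0.0, -154.9]
contact_force: [0.4, 0.2, 0.1]
gripper_width: 0.0432
gripper_force: 0.0
```

Call:
send_rows([
  {"dp": [0, 0, 0], "roll": 0, "jaw": 20},
  {"dp": [0, 0, 0], "roll": 0, "jaw": 20},
  {"dp": [0, 0, 0], "roll": 0, "jaw": 20},
  {"dp": [0, 0, 0], "roll": 0, "jaw": 20},
])

```text
time_s: 5.25
tcp_pos: [0.4555, -0.3451, 0.0275]
eef_rot: [180.0, -0.0, -154.9]
contact_force: [-0.5, 0.5, -0.1]
gripper_width: 0.0381
gripper_force: 25.0
```

```bash
python3 - <<'E'
from h import *;from plant import r
s=r.get_state();print(s["tcp_pos"],s["eef_rot"],s["gripper_width"],s["gripper_force"])
E
```

```text
[ 0.45553015 -0.34510205  0.02749996] [ 1.79992839e+02 -5.58262174e-03 -1.54915602e+02] 0.03814570715488603 24.996077120304108
```

Call:
send_rows([
  {"dp": [0, 0, -45], "roll": 0, "jaw": 20},
  {"dp": [0, 0, -90], "roll": 0, "jaw": 20},
  {"dp": [0, 0, -135], "roll": 0, "jaw": 20},
  {"dp": [-20, 30, -145], "roll": -0.15, "jaw": 20},
  {"dp": [-45, 65, -145], "roll": -0.3, "jaw": 20},
])

```text
time_s: 5.88
tcp_pos: [0.4693, -0.2669, 0.1739]
eef_rot: [-179.9, 0.1, -137.5]
contact_force: [0.2, 0.4, -1.3]
gripper_width: 0.0378
gripper_force: 25.0
```

```bash
python3 - <<'E'
from h import *;from plant import r
s=r.get_state();print(s["gripper_width"],s["gripper_force"],delta(s,[.4852,-.029,.17],-98.7))
E
```

```text
0.03783797879414738 24.99271810054779 (array([-172.4,  164.8,    3.9]), np.float64(-0.678))
```

Call:
send_rows([
  {"dp": [-35, 33, 2], "roll": -0.15, "jaw": 20},
  {"dp": [-75, 72, 2], "roll": -0.3, "jaw": 20},
  {"dp": [-115, 110, 2], "roll": -0.45, "jaw": 20},
  {"dp": [-150, 143, 2], "roll": -0.6, "jaw": 20},
  {"dp": [-172, 165, 3], "roll": -0.678, "jaw": 20},
])

```text
time_s: 6.5
tcp_pos: [0.4851, -0.0273, 0.1698]
eef_rot: [-180.0, 0.0, -98.6]
contact_force: [-0.7, 0.3, -0.5]
gripper_width: 0.038
gripper_force: 25.0
```

Call:
send_rows([
  {"dp": [0, 0, 0], "roll": 0, "jaw": 20},
  {"dp": [0, 0, 0], "roll": 0, "jaw": 20},
])

```text
time_s: 6.75
tcp_pos: [0.4849, -0.0295, 0.1695]
eef_rot: [180.0, -0.0, -98.9]
contact_force: [0.2, -0.4, -0.7]
gripper_width: 0.0376
gripper_force: 25.0
```

```bash
python3 - <<'E'
from h import *;from plant import r
s=r.get_state();print(s["tcp_pos"],s["eef_rot"],s["gripper_width"],delta(s,[.4852,-.029,.0735],-98.7))
E
```

```text
[ 0.48491066 -0.02952836  0.16954151] [ 1.79989968e+02 -5.41274193e-03 -9.88982005e+01] 0.03764097696249305 (array([-0.6, -0.2, 96. ]), np.float64(-0.0035))
```

Call:
send_rows([
  {"dp": [-0.5, 0, 35], "roll": -0.003, "jaw": 20},
  {"dp": [-0.5, 0, 65], "roll": -0.003, "jaw": 20},
  {"dp": [-0.5, 0, 81], "roll": -0.003, "jaw": 20},
  {"dp": [-0.5, 0, 81], "roll": -0.003, "jaw": 20},
  {"dp": [-0.5, 0, 81], "roll": -0.003, "jaw": 20},
])

```text
time_s: 7.38
tcp_pos: [0.4856, -0.0294, 0.0892]
eef_rot: [-180.0, 0.0, -98.8]
contact_force: [0.3, -0.0, -0.5]
gripper_width: 0.038
gripper_force: 25.0
```

```bash
python3 - <<'E'
from h import *;from plant import r
c=r.capture("wrist");pickle.dump(c,open("c3.pkl","wb"));d=r.capture("scene")
a=cv2.resize(c["image"][120:340,180:380],(545,600),interpolation=cv2.INTER_CUBIC)
b=cv2.resize(d["image"][185:255,215:244+10],None,fx=6,fy=6,interpolation=cv2.INTER_CUBIC)
b=cv2.resize(d["image"][195:260,225:285],(255,276),interpolation=cv2.INTER_CUBIC)
o=np.zeros((600,800,3),np.uint8);o[:,:545]=a;o[:276,545:]=b;cv2.imwrite("pics/w3.png",o)
s=r.get_state();print(s["tcp_pos"],s["eef_rot"],s["contact_force"])
E
```

```text
[ 0.48571404 -0.02907419  0.08945041] [-1.79919451e+02  3.63718859e-02 -9.87420821e+01] [0.35585472 0.05423229 0.20021142]
```

View pics/w3.png

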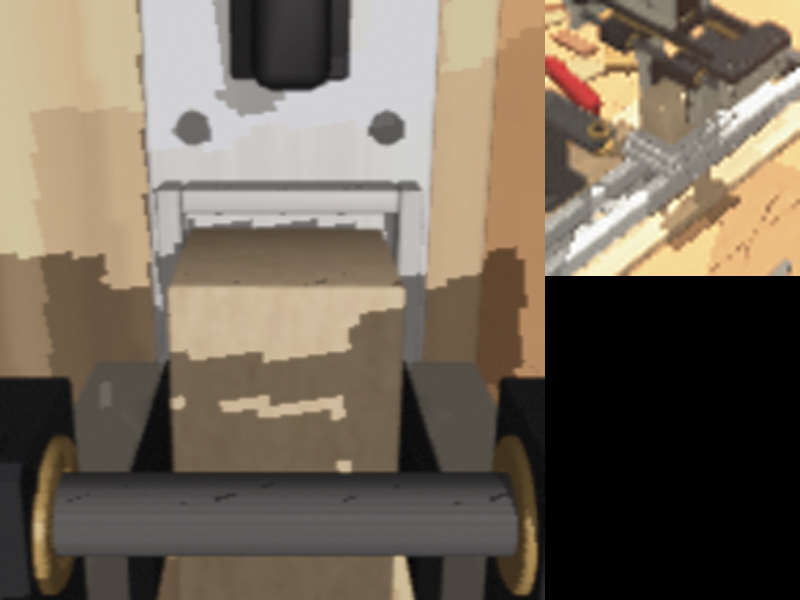

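The block's lower front edge is at row 230, cols 188–383. The pocket's inner edges are at cols 182–398, so the block sits slightly left. Now I compute the offsets.

```bash
python3 - <<'E'
from h import *
c=pickle.load(open("c3.pkl","rb"));k=200/545
q=lambda u,v:(180+(u+.5)*k-.5,120+(v+.5)*220/600-.5)
a=np.radians(-8.75);ux=np.array([np.cos(a),np.sin(a)]);uy=np.array([-np.sin(a),np.cos(a)])
o=np.array([.4857,-.0292])
for n,u,v,z in[("blk",188,230,.062),("blk",383,230,.062),("blktop",170,287,.098),("blktop",405,287,.098),("rim out",157,184,.056),("rim out",420,184,.056),("rim in",182,213,.056),("rim in",398,213,.056)]:
  d=ray(c,q(u,v),z)[:2]-o;print(n,(1000*np.array([d@ux,d@uy])).round(1))
E
```

```text
blk [ 19.4 -31.8]
blk [-18.5 -31.8]
blktop [ 18.5 -32.4]
blktop [-18.2 -32.5]
rim out [ 26.  -39.6]
rim out [-26.2 -39.6]
rim in [ 21.2 -33.7]
rim in [-22.  -33.7]
```

Call:
send_rows([
  {"dp": [-0.5, 0.4, 5], "roll": 0, "jaw": 20},
  {"dp": [-0.5, 0.4, 10], "roll": 0, "jaw": 20},
  {"dp": [-0.5, 0.4, 14], "roll": 0, "jaw": 20},
  {"dp": [-0.5, 0.4, 15], "roll": 0, "jaw": 20},
  {"dp": [-0.5, 0.4, 15], "roll": 0, "jaw": 20},
])

```text
time_s: 8.1
tcp_pos: [0.4849, -0.0283, 0.0735]
eef_rot: [180.0, -0.0, -98.7]
contact_force: [-0.1, 0.2, -0.6]
gripper_width: 0.0377
gripper_force: 25.0
```

```bash
python3 - <<'E'
from h import *;from plant import r
s=r.get_state();print(s["tcp_pos"],s["eef_rot"],s["contact_force"],s["gripper_width"])
E
```

```text
[ 0.48485903 -0.02831857  0.07353917] [ 1.79998978e+02 -4.63888217e-03 -9.86993382e+01] [-0.05434372  0.18766328 -0.61076615] 0.037735825546668204
```

Call:
send_rows([
  {"dp": [0, 0, 0.5], "roll": 0, "jaw": 20},
  {"dp": [0, 0, 1], "roll": 0, "jaw": 20},
  {"dp": [0, 0, 1], "roll": 0, "jaw": 20},
])

```text
time_s: 8.48
tcp_pos: [0.4849, -0.0283, 0.0734]
eef_rot: [-180.0, 0.0, -98.7]
contact_force: [-3.9, 0.7, 11.0]
gripper_width: 0.0378
gripper_force: 25.0
```

Call:
send_rows([
  {"dp": [0, 0, -0.8], "roll": 0, "jaw": 20},
  {"dp": [0, 0, -0.8], "roll": 0, "jaw": 60},
  {"dp": [0, 0, -0.8], "roll": 0, "jaw": 75},
  {"dp": [0, 0, -0.8], "roll": 0, "jaw": 75},
  {"dp": [0, 0, -0.8], "roll": 0, "jaw": 75},
])

```text
time_s: 9.1
tcp_pos: [0.4848, -0.0284, 0.0733]
eef_rot: [180.0, -0.0, -98.7]
contact_force: [0.6, 0.5, -0.8]
gripper_width: 0.0649
gripper_force: 0.0
```

Call:
send_rows([
  {"dp": [0, 0, -20], "roll": 0, "jaw": 75},
  {"dp": [0, 0, -50], "roll": 0, "jaw": 75},
  {"dp": [0, 0, -85], "roll": 0, "jaw": 75},
  {"dp": [0, 0, -85], "roll": 0, "jaw": 75},
  {"dp": [0, 0, -85], "roll": 0, "jaw": 75},
])

```text
time_s: 9.72
tcp_pos: [0.4844, -0.0284, 0.158]
eef_rot: [180.0, 0.0, -98.7]
contact_force: [-1.1, -0.7, -0.2]
gripper_width: 0.0657
gripper_force: 0.0
```

```bash
python3 - <<'E'
from h import *;from plant import r
c=r.capture("wrist");pickle.dump(c,open("c4.pkl","wb"))
cv2.imwrite("pics/w4.png",cv2.resize(c["image"][60:330,150:400],None,fx=2.2,fy=2.2,interpolation=cv2.INTER_CUBIC))
s=r.get_state();print(s["tcp_pos"],s["eef_rot"],s["gripper_width"],s["time_s"],delta(s,[.473,-.1093,.16],-98.7),delta(s,[.473,-.1093,.073],-98.7))
E
```

```text
[ 0.48416516 -0.02847566  0.15753638] [ 1.79926187e+02 -1.82007580e-02 -9.87257803e+01] 0.06558993777644744 9.775 (array([81.6, -1.2, -2.5]), np.float64(-0.0004)) (array([81.6, -1.2, 84.5]), np.float64(-0.0004))
```

View pics/w4.png

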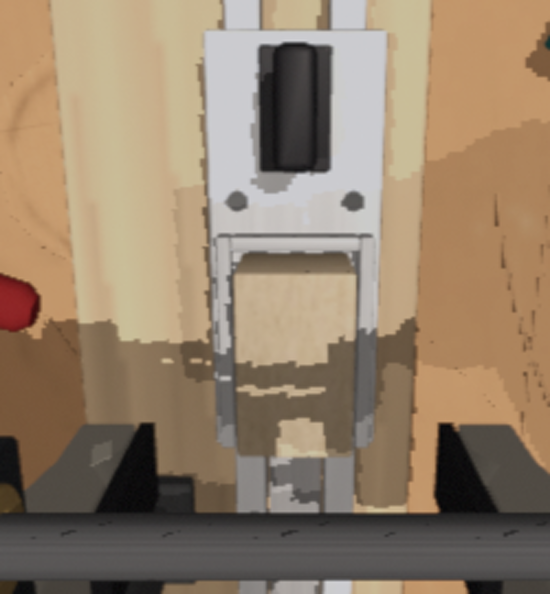

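The block sits squarely inside the pocket walls, and the fin is at (295,107) in this crop. Next I move over the fin.

Call:
send_rows([
  {"dp": [40, -0.6, 0], "roll": 0, "jaw": 75},
  {"dp": [81.5, -1.2, 0], "roll": 0, "jaw": 70},
  {"dp": [81.5, -1.2, 20], "roll": 0, "jaw": 60},
  {"dp": [81.5, -1.2, 30], "roll": 0, "jaw": 60},
  {"dp": [81.5, -1.2, 30], "roll": 0, "jaw": 60},
])

```text
time_s: 10.4
tcp_pos: [0.4729, -0.109, 0.1272]
eef_rot: [179.8, -0.0, -98.7]
contact_force: [-0.7, -0.8, -0.4]
gripper_width: 0.053
gripper_force: 0.0
```

```bash
python3 - <<'E'
from h import *;from plant import r
s=r.get_state();print(s["tcp_pos"],s["gripper_width"],delta(s,[.473,-.1093,.073],-98.7))
E
```

```text
[ 0.47292076 -0.10898822  0.12717219] 0.0530092403508842 (array([ 0.3, -0.1, 54.2]), np.float64(0.0001))
```

Call:
send_rows([
  {"dp": [0, 0, 25], "roll": 0, "jaw": 60},
  {"dp": [0, 0, 45], "roll": 0, "jaw": 60},
  {"dp": [0, 0, 54], "roll": 0, "jaw": 60},
  {"dp": [0, 0, 54], "roll": 0, "jaw": 60},
  {"dp": [0, 0, 54], "roll": 0, "jaw": 30},
], newtons=40)

```text
time_s: 11.02
tcp_pos: [0.4743, -0.1089, 0.0751]
eef_rot: [-179.9, 0.0, -98.7]
contact_force: [0.3, 0.8, -0.3]
gripper_width: 0.0468
gripper_force: 0.0
```

Call:
send_rows([
  {"dp": [0, 0, 0], "roll": 0, "jaw": 15},
  {"dp": [0, 0, 0], "roll": 0, "jaw": 0},
  {"dp": [0, 0, 0], "roll": 0, "jaw": 0},
  {"dp": [0, 0, 0], "roll": 0, "jaw": 0},
  {"dp": [0, 0, 0], "roll": 0, "jaw": 0},
])

```text
time_s: 11.65
tcp_pos: [0.4725, -0.1091, 0.0743]
eef_rot: [179.9, -0.0, -98.7]
contact_force: [-3.8, 2.8, 3.8]
gripper_width: 0.0115
gripper_force: 40.0
```

```bash
python3 - <<'E'
from h import *;from plant import r
s=r.get_state();print(s["tcp_pos"],s["eef_rot"],s["contact_force"],s["gripper_width"],s["gripper_force"])
E
```

```text
[ 0.47253646 -0.10912943  0.07430737] [ 1.79895059e+02 -1.18372601e-02 -9.87345657e+01] [-3.83756557  2.81940177  3.83289897] 0.01154617603752635 40.000537633895874
```

```bash
python3 - <<'E'
from h import *
d=pickle.load(open("c0.pkl","rb"));S,D=d["scene"],d["side"]
a=np.radians(-8.7);ux=np.array([np.cos(a),np.sin(a)]);uy=np.array([-np.sin(a),np.cos(a)])
for u,v,z in[(232,297,.117),(233,318,.094)]:
  w=ray(S,(180+u/4,150+v/4),z)[:2];print(w,1000*(w-[.485,-.030])@ux,1000*(w-[.485,-.030])@uy)
c=pickle.load(open("c2.pkl","rb"))
E
```

```text
[0.50177567 0.06147536] 2.746007540767597 92.96033999339024
[0.50098823 0.063058  ] 1.728234542754166 94.40566076076168
```

Call:
send_rows([
  {"dp": [-10, 0, 0], "roll": 0, "jaw": 0},
  {"dp": [-25, 0, 0], "roll": 0, "jaw": 0},
  {"dp": [-40, 0, 0], "roll": 0, "jaw": 0},
  {"dp": [-55, 0, 0], "roll": 0, "jaw": 0},
  {"dp": [-55, 0, 0], "roll": 0, "jaw": 0},
])

```text
time_s: 12.28
tcp_pos: [0.481, -0.0542, 0.0743]
eef_rot: [179.9, -0.0, -98.7]
contact_force: [-4.4, 0.4, 5.5]
gripper_width: 0.0116
gripper_force: 40.0
```

Call:
send_rows([
  {"dp": [-8, 0, 0], "roll": 0, "jaw": 0},
  {"dp": [-16, 0, 0], "roll": 0, "jaw": 0},
  {"dp": [-22, 0, 0], "roll": 0, "jaw": 0},
  {"dp": [-22, 0, 0], "roll": 0, "jaw": 0},
  {"dp": [-22, 0, 0], "roll": 0, "jaw": 0},
])

```text
time_s: 12.9
tcp_pos: [0.4843, -0.033, 0.0743]
eef_rot: [179.9, -0.0, -98.7]
contact_force: [-5.5, 0.7, 5.3]
gripper_width: 0.0121
gripper_force: 40.0
```

Call:
send_rows([
  {"dp": [-2, 0.3, 0], "roll": 0, "jaw": 0},
  {"dp": [-4, 0.3, 0], "roll": 0, "jaw": 0},
  {"dp": [-6, 0.3, 0], "roll": 0, "jaw": 0},
])

```text
time_s: 13.28
tcp_pos: [0.4852, -0.0272, 0.0743]
eef_rot: [179.9, -0.0, -98.7]
contact_force: [-5.7, -2.9, 7.1]
gripper_width: 0.0119
gripper_force: 40.0
```

Call:
send_rows([
  {"dp": [-1.5, 0, 0], "roll": 0, "jaw": 0},
  {"dp": [-3, 0, 0], "roll": 0, "jaw": 0},
  {"dp": [-3, 0, 0], "roll": 0, "jaw": 0},
])

```text
time_s: 13.65
tcp_pos: [0.4857, -0.024, 0.0743]
eef_rot: [179.9, -0.0, -98.7]
contact_force: [-6.6, 2.6, 5.4]
gripper_width: 0.0119
gripper_force: 40.0
```

Call:
send_rows([
  {"dp": [-1, 0, 0], "roll": 0, "jaw": 0},
  {"dp": [-2, 0, 0], "roll": 0, "jaw": 0},
  {"dp": [-2, 0, 0], "roll": 0, "jaw": 0},
])

```text
time_s: 14.02
tcp_pos: [0.486, -0.022, 0.0743]
eef_rot: [179.9, -0.0, -98.7]
contact_force: [-5.4, 0.2, 6.2]
gripper_width: 0.012
gripper_force: 40.0
```

Call:
send_rows([
  {"dp": [-1, 0, 0], "roll": 0, "jaw": 0},
  {"dp": [-2, 0, 0], "roll": 0, "jaw": 0},
  {"dp": [-2, 0, 0], "roll": 0, "jaw": 0},
])

```text
time_s: 14.4
tcp_pos: [0.4863, -0.02, 0.0743]
eef_rot: [179.9, -0.0, -98.7]
contact_force: [-5.3, -0.3, 5.1]
gripper_width: 0.0118
gripper_force: 40.0
```

Call:
send_rows([
  {"dp": [-1, 0, 0], "roll": 0, "jaw": 0},
  {"dp": [-2, 0, 0], "roll": 0, "jaw": 0},
  {"dp": [-2, 0, 0], "roll": 0, "jaw": 0},
])

```text
time_s: 14.78
tcp_pos: [0.4866, -0.0179, 0.0743]
eef_rot: [179.9, -0.0, -98.7]
contact_force: [-6.0, 3.3, 5.2]
gripper_width: 0.0118
gripper_force: 40.0
```

Call:
send_rows([
  {"dp": [-1, 0, 0], "roll": 0, "jaw": 0},
  {"dp": [-1, 0, 0], "roll": 0, "jaw": 0},
])

```text
time_s: 15.02
tcp_pos: [0.4868, -0.0167, 0.0743]
eef_rot: [179.9, 0.0, -98.7]
contact_force: [-6.2, 2.4, 6.4]
gripper_width: 0.0118
gripper_force: 40.0
```

Call:
send_rows([
  {"dp": [-1, 0, 0], "roll": 0, "jaw": 0},
  {"dp": [-1, 0, 0], "roll": 0, "jaw": 0},
])

```text
time_s: 15.28
tcp_pos: [0.487, -0.0155, 0.0743]
eef_rot: [179.9, 0.0, -98.7]
contact_force: [-7.1, 5.0, 6.0]
gripper_width: 0.0119
gripper_force: 40.0
```

Call:
send_rows([
  {"dp": [-1, 0, 0], "roll": 0, "jaw": 0},
  {"dp": [-1, 0, 0], "roll": 0, "jaw": 0},
])

```text
time_s: 15.52
tcp_pos: [0.4872, -0.0143, 0.0743]
eef_rot: [179.9, 0.0, -98.7]
contact_force: [-6.2, 6.5, 5.5]
gripper_width: 0.0118
gripper_force: 40.0
```

Call:
send_rows([
  {"dp": [-1, 0, 0], "roll": 0, "jaw": 0},
  {"dp": [-1, 0, 0], "roll": 0, "jaw": 0},
])

```text
time_s: 15.78
tcp_pos: [0.4873, -0.0136, 0.0743]
eef_rot: [179.9, 0.0, -98.7]
contact_force: [-7.3, 4.8, 5.7]
gripper_width: 0.0117
gripper_force: 40.0
```

Call:
send_rows([
  {"dp": [-1, 0, 0], "roll": 0, "jaw": 0},
  {"dp": [-1, 0, 0], "roll": 0, "jaw": 0},
])

```text
time_s: 16.02
tcp_pos: [0.4873, -0.0131, 0.0743]
eef_rot: [179.9, -0.0, -98.7]
contact_force: [-5.1, 0.4, 5.6]
gripper_width: 0.0116
gripper_force: 40.0
```

Call:
send_rows([
  {"dp": [-1, 0, 0], "roll": 0, "jaw": 0},
  {"dp": [-1, 0, 0], "roll": 0, "jaw": 0},
])

```text
time_s: 16.27
tcp_pos: [0.4874, -0.0125, 0.0743]
eef_rot: [179.9, -0.0, -98.7]
contact_force: [-6.1, -1.8, 6.0]
gripper_width: 0.0113
gripper_force: 40.0
```

Call:
send_rows([
  {"dp": [-1, 0, 0], "roll": 0, "jaw": 0},
  {"dp": [-1, 0, 0], "roll": 0, "jaw": 0},
])

```text
time_s: 16.52
tcp_pos: [0.4874, -0.0122, 0.0743]
eef_rot: [179.9, -0.1, -98.7]
contact_force: [-5.0, -6.4, 5.2]
gripper_width: 0.0121
gripper_force: 40.0
```

The force changed sign near y = -0.013, so the ball has dropped in. I'll ease back to zero force.

Call:
send_rows([
  {"dp": [1, 0, 0], "roll": 0, "jaw": 0},
  {"dp": [1.7, 0, 0], "roll": 0, "jaw": 0},
  {"dp": [1.7, 0, 0], "roll": 0, "jaw": 0},
  {"dp": [1.7, 0, 0], "roll": 0, "jaw": 0},
])

```text
time_s: 17.02
tcp_pos: [0.4874, -0.0128, 0.0743]
eef_rot: [179.9, -0.0, -98.7]
contact_force: [-5.8, 2.1, 6.4]
gripper_width: 0.0116
gripper_force: 40.0
```

```bash
python3 - <<'E'
from h import *;from plant import r
c=r.capture("wrist");d=r.capture("scene")
a=cv2.resize(c["image"][0:330,130:430],(480,528),interpolation=cv2.INTER_CUBIC)
b=cv2.resize(d["image"][185:265,205:285],(320,320),interpolation=cv2.INTER_CUBIC)
o=np.zeros((528,800,3),np.uint8);o[:,:480]=a;o[:320,480:]=b;cv2.imwrite("pics/w5.png",o)
s=r.get_state();print(s["tcp_pos"],s["contact_force"],s["gripper_width"],s["gripper_force"],s["time_s"])
E
```

```text
[ 0.4873959  -0.01276831  0.07427331] [-6.81650461  2.13131596  6.01740183] 0.011994059905027277 40.00121712684631 17.125
```

View pics/w5.png

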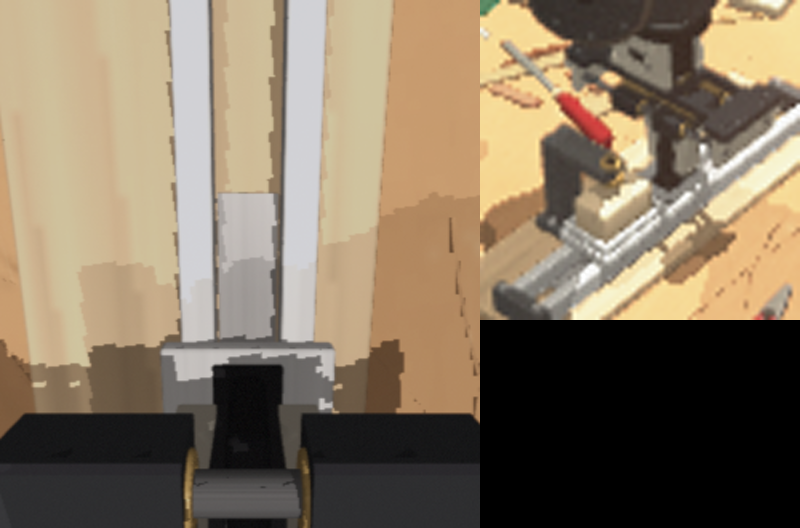

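The block sits under the bush in the scene inset at about (615,205), and the fin is still gripped. I'll make one fine nudge and hold.

Call:
send_rows([
  {"dp": [-0.5, 0, 0], "roll": 0, "jaw": 0},
  {"dp": [-0.5, 0, 0], "roll": 0, "jaw": 0},
  {"dp": [-0.5, 0, 0], "roll": 0, "jaw": 0},
  {"dp": [-0.5, 0, 0], "roll": 0, "jaw": 0},
])

```text
time_s: 17.62
tcp_pos: [0.4874, -0.0126, 0.0743]
eef_rot: [179.9, -0.0, -98.7]
contact_force: [-5.5, -1.4, 5.8]
gripper_width: 0.0116
gripper_force: 40.0
```

```bash
python3 -c "
from plant import r
print(r.close_job())"
```

```text
the job is handed in; nothing more can be done
None
```

The tall limewood block is flat in the carriage pocket and released, and the carriage is slid until the ball clicked into the notch under the bush; the job was handed in at 17.6 s with the fin still gripped.

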